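# Loosen the knurled clamp collar and push the filter slide back for cleaning

### The arm

A 6-joint arm with a two-finger parallel gripper is mounted at the origin on a cart in front of the work surface, level with it; the furniture and walls round the work are solid. World frame = base frame: x ahead of the robot, y to its left, z up, the work surface at z = 0. Lengths are in m, angles in degrees, forces in N, time in s.
With the tool pointing down it reaches from about 0.3 to 0.75 m from the base axis. Payload 8.5 kg.
Tool frame: the origin (TCP) lies on the centre line of the jaws, within the pads' length; the fingertips stand 19 mm ahead of it and the grasp point (between the pads) is the TCP (tip_reach is the distance from the TCP to the fingertips, in m); z points along the fingers, x is the direction in which the jaws open and shut, and the axes are right-handed (so a half turn about z gives the same grasp; the last joint's range is limited). The gripper opens to 88 mm and grips with 3 to 60 N. Pads are 18 mm wide; open, the fingers measure 123 mm over their backs; the gripper's body (75 mm by 187 mm) begins 45 mm behind the grasp point.
Start: joints at [-81.32, 21.807, 74.336, -0, 83.858, -12.336], TCP at [0.197, -0.513, 0.258] pointing down, gripper open.
Joint ranges: [-178.18, 178.18], [-50.72, 133.34], [12.68, 142.11], [-81.47, 261.47], [9.98, 163.14], [-165.26, 165.26]. Speed limits (degrees/s): [136.94, 136.94, 180, 180, 180, 180].

### API

Orientations are given as a 3x3 rotation matrix whose columns are the frame's x, y, z axes.
In Python, from plant import state, read_camera, camera_model, sign_off, recognise, mark_of, tip_reach gives the robot as it stands.
- The arm moves only by the tool send_rows, never from a script. Its argument "commands" is a list that holds one entry, the list of rows, each a list of 5 numbers: the opening, from 0 (shut) to 1 (fully open), then the shift along the tool's x, y, z in cm, then the turn about the tool's z in degrees. A call has 1 to 12 rows; each row is the pose to reach, as a shift and turn from the pose commanded when the call began, along the tool's axes at that moment; what a row does not reach only later rows make up. A row lasts 1/8 s, in which the tool goes at most 62.5 mm and 10.7 degrees, less where a joint would pass 70% of its speed; a pose out of reach is approached as far as the arm can. A call with a gripper value outside its range is refused whole. The fingers move at their own pace and stop on an object; "grip_force" is the grip in N (left out, the last holds). Time passes only in rows, so rows that repeat a pose let the fingers close. It gives the time, the measured TCP pose, the force and the opening at its end, in the units of the state.
- state(): the state, without advancing time (a new reading comes with each control period).
- read_camera(name): name is "scene" or "top" or "wrist"; returns (picture, depth): 420x560x3 uint8, blue, green, red; 420x560 float32, m along the optical axis (not along the pixel's ray), 0 where there is no reading.
- camera_model(name): a dict with "intrinsics" (3x3 intrinsics, pixels), "R" (3x3) and "t" (3): a world point X has camera coordinates R X + t. Camera axes: x right, y down, z forward; pixel columns grow to the right and rows downward; lengths in m; the calibration is good to about 2 mm. A picture is of the moment at which its call begins: read the wrist's pose just before it. camera_model takes no time and is no camera call; for the wrist camera it gives the pose at the moment of the call.
- sign_off(): hands the job in, once; it reports no verdict.
Trained networks look in the newest picture that a camera, given by its name, has taken for a name from the list of things; names that differ only in an ending like _2 or _b are one class to them, and where a whole thing is asked for, a point or a joint stands for the part that bears it (a point fixed in the world has none). Each returns a list of dicts, best first, with "score" (0 to 1); they miss things now and then, are a little off and sometimes report something else, mostly with a low value. They report only what shows in the picture. A call takes as long as a camera call.
- recognise(name, camera): "extent" ([left, top, right, bottom] in pixels, round what is visible of it).
- mark_of(name, camera): "at" ([column, row] in pixels: a listed point, or the origin of a listed thing).
The state is a dict: "clock": time; "joint_positions": joint angles; "dq": joint speeds; "effort": joint torques, N m; "ee_pos": TCP position; "orientation": TCP orientation; "wrist_force": force on the tool from outside, world axes, zero at the start; "torque": the same for the moment, N m; "gripper_width": opening from 0.0 (shut) to 1.0 (fully open).
Only numpy, scipy, OpenCV 4.12 (cv2) and the standard library are available. Lean on these libraries where they do the work, as an engineer would, in place of code of your own. Each camera call takes 0.05 s, during which the arm holds its last target. There are 200 camera calls.

### The job

The amber filter of the light base needs cleaning. With a fingertip rolled along its knurled rim, loosen the black clamp collar anticlockwise (seen from above) by two full turns, no more than two and a half, or it nears the end of its thread; then push the freed slide by its upright tab to its stop, so that the filter stands clear of the lit window, and leave the collar loose. Only roll and push: pinch and lift nothing, do not force the slide, and leave the things round about where they are.

Things in the scene. Friction and masses are not known exactly. Their poses are not given: they have to be found in the camera images.
- light_base: Low grey light base, fixed to the desk, 204 mm long (its x from -86 to +118 mm), 88 mm wide (y), deck 26 mm high. Origin: on the desk under the collar's axis; x points along the slide's way, from the push tab towards the lit window; z up. Two dark guide rails along x at y = +-18.5 to 33.5 mm, top 40 mm above the desk, hold the slide down (2 mm play) by lips over its edges.
- lit_window (a point): Centre of the round lit window (35 mm across) in the base's deck, 50 mm along +x of the base's origin, 26 mm above the desk. The filter covers it at the start.
- collar (a joint): Turn of the clamp collar about its upright stud, rad: 0 fully tight, grows anticlockwise seen from above (loosening), 6.28 a turn; starts at 0 to 0.3. A fingertip stroked along the knurled rim turns it by friction: 1 N along the rim is enough, press inwards with 5 to 10 N. It stays where it is left and rises 2.5 mm a turn. The thread ends at 3.5 turns.
- collar_top (a point): Centre of the collar's top, on its axis, 55 mm above the desk when tight, 60 mm after two turns. The collar is black, 40 mm across; its knurled rim is 14 mm high (41 to 55 mm above the desk when tight). A white line on top and rim shows its turning; at the start it points to the white dash on the left rail, to within 0.3 rad.
- stud_tip (a point): Top end of the fixed steel stud, 8 mm thick, that stands up through the collar; 78 mm above the desk.
- neck_foot (a point): Foot of the collar's plain steel neck (18 mm thick), on its axis, 31 mm above the desk when tight. It sits 3 mm deep in a pocket of the slide and locks it; it rises with the collar and leaves the pocket after about 1.2 turns.
- filter_slide: Loose aluminium plate 153x44 mm, 8 mm thick, about 0.12 kg, on the base's deck between the rails (1.5 mm play each side); axes as light_base. Origin: underside, middle of its pocket; at the start on the collar's axis (x = 0 in light_base's frame), 26 mm above the desk. It runs 39 mm along +x to its stop (its slot meets the stud) and slides easily, under 2 N.
- push_tab (a point): Middle of the grooved outer face of the slide's upright push tab, 76 mm along -x from the slide's origin, 18 mm above its underside. Tab: 5 mm thick, 30 mm wide, 34 to 51 mm above the desk; push this face along +x of the slide. The base's deck (26 mm high) and rails (40 mm high) reach 10 mm further out than this face at the start.
- filter_centre (a point): Centre of the round amber filter (36 mm across) on the slide, 50 mm along +x from the slide's origin; at the end it stands at least 35 mm from the lit window's centre.
- stain_violet: Bystander, not to be moved: brown dropper bottle with a black cap and a violet-striped label, 33x33x87 mm; origin at the centre of its underside.
- stain_iodine: Bystander, not to be moved: brown dropper bottle with a white cap, 33x33x87 mm; origin at the centre of its underside.
- immersion_oil: Bystander, not to be moved: brown dropper bottle with a black cap and a green-striped label, 28x28x70 mm; origin at the centre of its underside.
- dust_cap: Bystander, not to be moved: black round dust cap, 32 mm across, 15 mm high; origin at the centre of its underside.
- lens_tissue: Bystander, not to be moved: blue-covered booklet of lens tissue, 75x100x9 mm; origin at the centre of its underside.
- tally_counter: Bystander, not to be moved: white hand tally counter, 68x52x24 mm; origin at the centre of its underside.
- timer: Bystander, not to be moved: white bench timer with three coloured buttons, 66x62x20 mm; origin at the centre of its underside.
- coverslips: Bystander, not to be moved: small box with a blue lid, 35x35x22 mm; origin at the centre of its underside.

How it is judged (in metres and radians):
On the way, in this order (a step that is already met when the one before it is completed fails the run):
1. the collar is loosened by two turns (at least 1.75) with the slide still in its locked place (value of joint collar above 11 rad and x of filter_slide in the frame of light_base below 0.008 m), for 0.1 s.
2. the slide is pushed back to its stop (x of filter_slide in the frame of light_base above 0.035 m), for 0.2 s.
At the end, for the whole second after the job is handed in: The collar stands 1.75 to 2.55 turns (11 to 16 rad) from tight and is at rest; the slide lies at rest on the deck, at least 35 mm back from its locked place (its stop is at 39 mm), so that the filter is clear of the window (value of joint collar between 11 and 16 rad and x of filter_slide in the frame of light_base above 0.035 m and z of filter_slide in the frame of light_base below 0.029 m and linear speed of filter_slide below 0.01 m/s and velocity of joint collar between -0.1 and 0.1 rad/s); the robot touches nothing.
It fails at once if the collar is turned more than two and a half turns (16 rad) (value of joint collar above 16 rad).
It fails at once if the slide is lifted or tipped out of its way (z of filter_slide in the frame of light_base above 0.0295 m or angle between filter_slide's own z axis and vertical above 0.1 rad).
It fails at once if the collar or the tab is taken between the fingers instead of being rolled or pushed (the grasp point comes within 15 mm of the centre of the collar's top, or inside the tab) (distance between the grasp point and collar_top below 0.015 m or (x of the grasp point in the frame of filter_slide between -0.0755 and -0.069 m and y of the grasp point in the frame of filter_slide between -0.02 and 0.02 m and z of the grasp point in the frame of filter_slide below 0.024 m)).
It fails at once if the slide is forced (more than 30 N on it) (contact force between the fingers and filter_slide above 30 N).
It fails at once if one of the things round about is shifted by more than 20 mm or knocked over (distance of any of stain_violet, stain_iodine, immersion_oil, dust_cap, lens_tissue, tally_counter, timer, coverslips from where it was at the start of the episode above 0.02 m or angle between any of stain_violet, stain_iodine, immersion_oil, dust_cap, lens_tissue, tally_counter, timer, coverslips's own z axis and vertical above 0.5 rad).
It also fails if it takes over 67 s, if anything falls off the work surface, if the arm or the gripper's body presses on something with over 40 N, if the wrist force passes 120 N, or if a joint passes its speed limit or range.

## Working session

There is one attempt and no reset: what is moved stays moved. The work goes in short steps, Python scripts to look and compute and a tool call to move; the robot and the scene stay as the last step left them, time stands still between calls to the robot, and variables do not carry over. Pictures are saved under pics/ and viewed, about 8 in all and at most 12, crops included, and the job is handed in when it is done.

Besides the shell and the picture viewer there is one more tool, called after "Emit:" as name(argument=value, ...) on one line, values as JSON. send_rows: Moves the arm, as the interface text tells. Its arguments: {"type":"object","properties":{"commands":{"type":"array","items":{"type":"array","items":{"type":"array","items":{"type":"number"}}}},"grip_force":{"type":"number"}},"required":["commands"]}

```bash
mkdir -p pics; ls; cat > h.py <<'E'
import numpy as np, cv2
from plant import *
def world(cam,px,z=None,depth=None,cm=None):
    m=cm or camera_model(cam); K=np.array(m["intrinsics"]);R=np.array(m["R"]);t=np.array(m["t"])
    r=np.linalg.inv(K)@np.array([px[0],px[1],1.]); c=-R.T@t; d=R.T@r
    s=(z-c[2])/d[2] if z is not None else depth
    return c+s*d
def pix(cam,X):
    m=camera_model(cam); p=np.array(m["intrinsics"])@(np.array(m["R"])@np.array(X)+np.array(m["t"])); return p[:2]/p[2]
E
python3 - <<'E'
from h import *
s=state();print(s["clock"],s["ee_pos"],np.round(s["orientation"],3),tip_reach if not callable(tip_reach) else tip_reach())
ims=[]
for c in("top","scene"):
    im,d=read_camera(c);cv2.imwrite(f"pics/{c}0.png",im)
    for n,z in (("collar_top",.055),("stud_tip",.078),("push_tab",.044),("filter_centre",.034),("light_base",0)):
        for r in mark_of(n,c)[:1]: print(c,n,r["score"],np.round(r["at"],1),np.round(world(c,r["at"],z),4))
    if c=="top":
      for n,z in dict(stain_violet=.04,stain_iodine=.04,immersion_oil=.035,dust_cap=0,lens_tissue=0,tally_counter=0,timer=0,coverslips=0).items():
        for r in mark_of(n,c)[:1]: print(n,round(r["score"],2),np.round(r["at"]),np.round(world(c,r["at"],0),3))
E
```

```text
pics
0.0 [ 0.19720268 -0.513175    0.25714113] [[ 0.359 -0.933 -0.   ]
 [-0.933 -0.359  0.001]
 [-0.001 -0.    -1.   ]] 0.019
top collar_top 0.83 [253.6 209.8] [0.5288 0.076  0.055 ]
top stud_tip 0.92 [253.4 207.1] [0.532  0.0759 0.078 ]
top push_tab 0.86 [251.1 245.7] [0.4522 0.0792 0.044 ]
top filter_centre 0.58 [250.7 187.2] [0.5808 0.0847 0.034 ]
top light_base 0.71 [251.5 213.7] [0.5257 0.0822 0.    ]
stain_violet 0.7 [176. 222.] [0.503 0.25  0.   ]
stain_iodine 0.65 [380. 190.] [ 0.589 -0.209  0.   ]
immersion_oil 0.52 [190. 179.] [0.6   0.224 0.   ]
dust_cap 0.51 [165. 196.] [0.559 0.279 0.   ]
lens_tissue 0.79 [179. 222.] [0.503 0.245 0.   ]
tally_counter 0.85 [175. 261.] [0.415 0.249 0.   ]
timer 0.68 [213. 283.] [0.369 0.161 0.   ]
coverslips 0.49 [199. 135.] [0.703 0.208 0.   ]
scene collar_top 0.78 [269.2 241.2] [0.534  0.0825 0.055 ]
scene stud_tip 0.72 [270.9 227.7] [0.5351 0.0756 0.078 ]
scene push_tab 0.69 [311.1 260.6] [0.4509 0.0758 0.044 ]
scene filter_centre 0.81 [252.6 243.3] [0.5762 0.0783 0.034 ]
scene light_base 0.82 [272.2 270.6] [0.526  0.0861 0.    ]
```

View pics/top0.png

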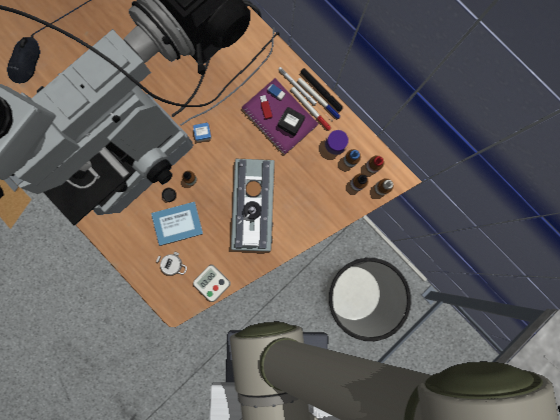

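View pics/scene0.png

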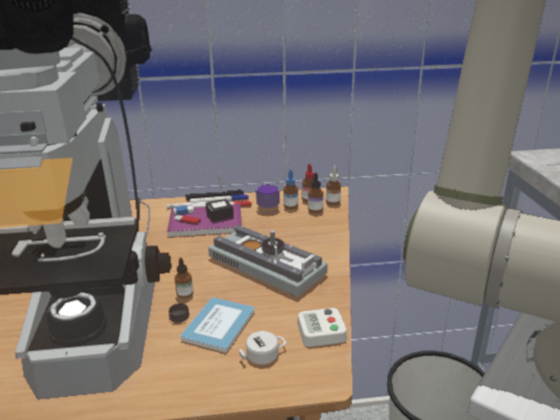

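Emit:
send_rows(commands=[[[0,-4,-4.3,0,0],[0,-8,-8.6,0,0],[0,-12,-12.9,0,0],[0,-16,-17.2,0,0],[0,-20,-21.5,0,0],[0,-24,-25.8,0,0],[0,-28,-30.1,0,0],[0,-32,-34.4,0,0],[0,-36,-38.7,0,0],[0,-40,-43,0,0],[0,-43,-46.3,0,0],[0,-43,-46.3,0,0]]], grip_force=20)

```text
clock: 2.5
ee_pos: [0.4758, 0.0562, 0.2575]
orientation: [[0.362, -0.932, -0.0], [-0.932, -0.362, 0.0], [-0.0, -0.0, -1.0]]
wrist_force: [0.3, -0.1, 0.5]
gripper_width: 0.002
```

```bash
python3 - <<'E'
from h import *
s=state();print(s["clock"],s["ee_pos"],s["gripper_width"],np.round(s["orientation"],3),s["wrist_force"])
cm=camera_model("wrist");im,d=read_camera("wrist")
for n,z in (("collar_top",.055),("stud_tip",.078),("push_tab",.044),("filter_centre",.034)):
    for r in mark_of(n,"wrist")[:1]:
        print(n,r["score"],np.round(r["at"],1),np.round(world("wrist",r["at"],z,cm=cm),4))
cv2.imwrite("pics/w1.png",im)
# height band of the collar top, ring 5..20 mm from axis
K=np.array(cm["intrinsics"]);R=np.array(cm["R"]);t=np.array(cm["t"])
v,u=np.mgrid[:420,:560];P=np.stack([u,v,np.ones_like(u)],-1)@np.linalg.inv(K).T*d[...,None]
W=(P-t)@R
m=(d>0)&(W[...,2]>.0525)&(W[...,2]<.058)&(np.hypot(W[...,0]-.531,W[...,1]-.077)<.035)
xy=W[m][:,:2].astype(np.float32)
print(m.sum(),cv2.minEnclosingCircle(xy),xy.mean(0),W[m][:,2].mean())
m=(d>0)&(W[...,2]>.03)&(W[...,2]<.09)
print("fingers px", [np.round(pix("wrist",np.array(s["ee_pos"])+np.array(s["orientation"])@np.array(o))) for o in ([0,0,.019],[0,-.009,.019],[.0175,-.009,.019],[-.0175,-.009,.019])])
E
```

```text
2.5 [0.47577496 0.05618812 0.25753078] 0.0020183904251486794 [[ 0.362 -0.932 -0.   ]
 [-0.932 -0.362  0.   ]
 [-0.    -0.    -1.   ]] [ 0.31772899 -0.13742579  0.46691812]
collar_top 0.57 [272.8 132.1] [0.5278 0.0801 0.055 ]
stud_tip 0.96 [271.4 134.7] [0.527  0.0808 0.078 ]
push_tab 0.76 [248.9 196.5] [0.4529 0.0797 0.044 ]
filter_centre 0.98 [293.4  79.5] [0.5821 0.0789 0.034 ]
1165 ((0.5285956859588623, 0.0788295716047287), 0.020187221467494965) [0.52944446 0.07905079] 0.05551339694977878
fingers px [array([269., 272.]), array([269., 256.]), array([304., 256.]), array([234., 256.])]
```

View pics/w1.png

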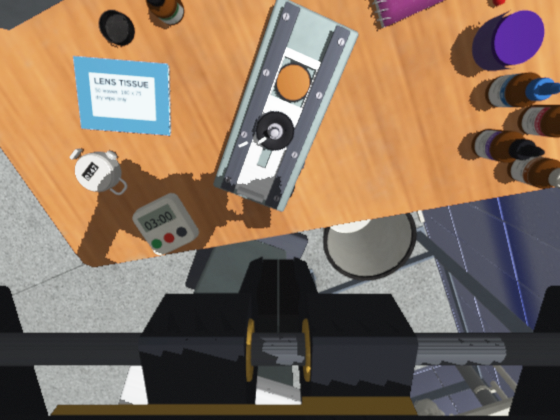

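Emit:
send_rows(commands=[[[0,-0.2,-1.9,5,0],[0,-0.2,-1.9,10,0],[0,-0.2,-1.9,14,0],[0,-0.2,-1.9,17,0],[0,-0.2,-1.9,18.5,0],[0,-0.2,-1.9,19.2,0],[0,-0.2,-2.2,19.2,0],[0,-0.2,-2.5,19.2,0],[0,-0.2,-2.6,19.2,0],[0,-0.2,-2.6,19.2,0]]])

```text
clock: 4.0
ee_pos: [0.4989, 0.0653, 0.0661]
orientation: [[0.359, -0.933, 0.001], [-0.933, -0.359, -0.0], [0.0, -0.001, -1.0]]
wrist_force: [-0.3, -0.6, -0.1]
gripper_width: 0.005
```

```bash
cat > look.py <<'E'
import sys
from h import *
s=state();C=np.array([.5287,.079]);p=np.array(s["ee_pos"])
d=p[:2]-C;R=np.array(s["orientation"]);f=np.array(s["wrist_force"])
print("t",s["clock"],"r mm",1e3*np.hypot(*d),"phi",np.degrees(np.arctan2(d[1],d[0]))%360,"yaw+270",(np.degrees(np.arctan2(R[1,0],R[0,0]))+270)%360,"z",p[2],"f",np.round(f,1),"radial",f[:2]@d/np.hypot(*d))
if len(sys.argv)>1:
    im,_=read_camera("wrist");cv2.imwrite(f"pics/{sys.argv[1]}.png",im)
E
python3 look.py w2
```

```text
t 4.0 r mm 32.757593065259094 phi 204.72249444471706 yaw+270 201.02416182287845 z 0.06605641928848013 f [-0.3 -0.6 -0.1] radial 0.49715002771506756
```

View pics/w2.png

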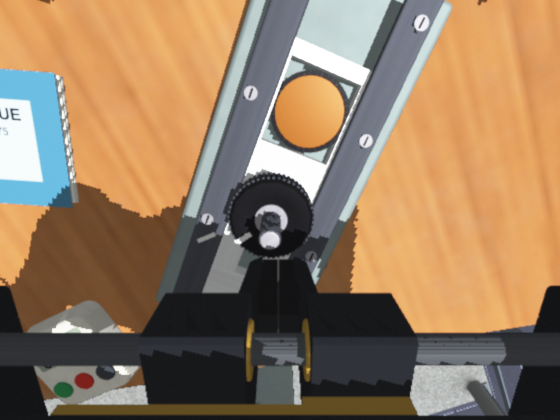

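Emit:
send_rows(commands=[[[0,-0.2,-0.2,0,0],[0,-0.2,-0.3,0,0],[0,-0.2,-0.4,0,0],[0,-0.2,-0.4,0,0]]])

```text
clock: 4.55
ee_pos: [0.5016, 0.0685, 0.0657]
orientation: [[0.359, -0.933, -0.001], [-0.933, -0.359, -0.0], [-0.0, 0.001, -1.0]]
wrist_force: [-1.1, -1.1, 1.0]
gripper_width: 0.006
```

```bash
python3 look.py
```

```text
t 4.55 r mm 29.042904328104292 phi 201.138057831695 yaw+270 201.02280653901752 z 0.0656730888660206 f [-1.1 -1.1  1. ] radial 1.4193405208086003
```

Emit:
send_rows(commands=[[[0,0,-0.15,0,0],[0,0,-0.3,0,0],[0,0,-0.3,0,0]]])

```text
clock: 4.92
ee_pos: [0.5021, 0.0694, 0.0655]
orientation: [[0.359, -0.933, -0.007], [-0.933, -0.359, -0.001], [-0.002, 0.006, -1.0]]
wrist_force: [-12.6, -4.2, 7.3]
gripper_width: 0.007
```

```bash
python3 look.py
```

```text
t 4.925 r mm 28.318254083694423 phi 199.85433995239302 yaw+270 201.04815840006074 z 0.06546835727700065 f [-12.6  -4.2   7.3] radial 13.248726404099848
```

Emit:
send_rows(commands=[[[0,0.47,0.06,0,-10],[0,0.92,-0.06,0,-20],[0,1.35,-0.26,0,-30],[0,1.74,-0.53,0,-40],[0,2.07,-0.86,0,-50],[0,2.34,-1.25,0,-60],[0,2.34,-1.25,0,-60]]])

```text
clock: 5.8
ee_pos: [0.525, 0.0516, 0.0659]
orientation: [[0.988, -0.157, 0.001], [-0.157, -0.988, -0.001], [0.001, 0.001, -1.0]]
wrist_force: [-0.6, -6.1, 2.5]
gripper_width: 0.006
```

```bash
python3 look.py w3
```

```text
t 5.8 r mm 27.682298639437192 phi 262.39312366264585 yaw+270 260.9462108538056 z 0.06594672462904623 f [-0.6 -6.1  2.5] radial 6.089419335756539
```

View pics/w3.png

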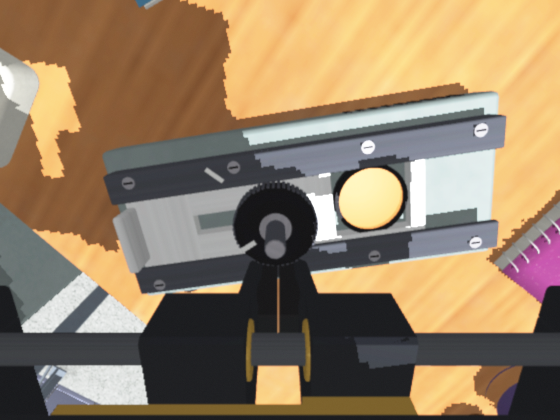

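Emit:
send_rows(commands=[[[0,0.46,-0.09,0,-10],[0,0.91,-0.21,0,-20],[0,1.33,-0.41,0,-30],[0,1.7,-0.67,0,-40],[0,2.03,-1.0,0,-50],[0,2.29,-1.38,0,-60],[0,2.49,-1.79,0,-70],[0,2.61,-2.24,0,-80],[0,2.65,-2.7,0,-90],[0,2.61,-3.16,0,-100],[0,2.49,-3.61,0,-110],[0,2.29,-4.03,0,-120]]])

```text
clock: 7.35
ee_pos: [0.5557, 0.089, 0.0667]
orientation: [[-0.36, 0.933, 0.006], [0.933, 0.36, 0.001], [-0.001, 0.006, -1.0]]
wrist_force: [6.2, 2.8, 2.6]
gripper_width: 0.004
```

```bash
cat > line.py <<'E'
# angle of the white line on the collar from the rectified wrist picture
import sys
from h import *
C=np.array([.5285,.0787]);zt=float(sys.argv[1])
cm=camera_model("wrist");im,_=read_camera("wrist")
K=np.array(cm["intrinsics"]);R=np.array(cm["R"]);t=np.array(cm["t"])
a=np.radians(np.arange(360));g=im.min(2)
rows=[]
for r in np.arange(.013,.0195,.0005):
    X=np.stack([C[0]+r*np.cos(a),C[1]+r*np.sin(a),0*a+zt],-1)
    p=(X@R.T+t)@K.T;p=(p[:,:2]/p[:,2:]).astype(np.float32)
    rows.append(cv2.remap(g,p[None,:,0],p[None,:,1],cv2.INTER_LINEAR)[0])
m=np.convolve(np.tile(np.mean(rows,0),3),np.ones(7)/7,"same")[360:720]
o=np.argsort(-m)[:12];print("line angle world deg",o,np.round(m[o]),"median",np.median(m))
E
python3 look.py; python3 line.py 0.056
```

```text
t 7.35 r mm 28.79256986157485 phi 20.394340919754207 yaw+270 21.097658902952276 z 0.06669730259824089 f [6.2 2.8 2.6] radial 6.779582190157605
line angle world deg [321 322 320 323 319 324 318 325 317 326 316 327] [146. 143. 143. 134. 133. 121. 118. 105. 100.  87.  81.  69.] median 22.318681318681314
```

Emit:
send_rows(commands=[[[0,0,1.0,0,0],[0,-0.63,0.94,0,10],[0,-1.25,0.78,0,20],[0,-1.83,0.51,0,30],[0,-2.35,0.15,0,40],[0,-2.8,-0.3,0,50],[0,-3.16,-0.82,0,60],[0,-3.43,-1.4,0,70],[0,-3.59,-2.02,0,80],[0,-3.65,-2.65,0,90],[0,-3.59,-3.28,0,100],[0,-3.43,-3.9,0,110]]])

```text
clock: 8.9
ee_pos: [0.5296, 0.0425, 0.0655]
orientation: [[1.0, 0.008, -0.0], [0.008, -1.0, 0.0], [-0.0, -0.0, -1.0]]
wrist_force: [0.6, 0.3, 0.0]
gripper_width: 0.004
```

Emit:
send_rows(commands=[[[0,-0.63,-0.06,0,10],[0,-1.25,-0.22,0,20],[0,-1.83,-0.49,0,30],[0,-2.35,-0.85,0,40],[0,-2.8,-1.3,0,50],[0,-3.16,-1.82,0,60],[0,-3.43,-2.4,0,70],[0,-3.59,-3.02,0,80],[0,-3.65,-3.65,0,90],[0,-3.59,-4.28,0,100],[0,-3.43,-4.9,0,110],[0,-3.16,-5.47,0,120]]])

```text
clock: 10.4
ee_pos: [0.4972, 0.0969, 0.0656]
orientation: [[-0.493, -0.87, -0.0], [-0.87, 0.493, 0.0], [0.0, 0.0, -1.0]]
wrist_force: [0.1, -0.2, 0.4]
gripper_width: 0.004
```

```bash
python3 look.py; python3 line.py 0.056
```

```text
t 10.4 r mm 36.250605241270144 phi 150.32972759553348 yaw+270 150.47540278702957 z 0.06555977023814853 f [ 0.1 -0.2  0.4] radial -0.17759969099856276
line angle world deg [321 320 322 319 323 318 324 317 325 316 326 315] [246. 246. 238. 235. 220. 214. 195. 186. 166. 156. 136. 125.] median 34.230769230769226
```

Emit:
send_rows(commands=[[[0,0,-0.7,0,0],[0,0,-1.0,0,0],[0,0.46,-1.04,0,-10],[0,0.91,-1.16,0,-20],[0,1.33,-1.36,0,-30],[0,1.7,-1.62,0,-40],[0,2.03,-1.95,0,-50],[0,2.29,-2.32,0,-60],[0,2.49,-2.74,0,-70],[0,2.61,-3.19,0,-80],[0,2.65,-3.65,0,-90],[0,2.61,-4.11,0,-100]]])

```text
clock: 11.95
ee_pos: [0.52, 0.0526, 0.0659]
orientation: [[0.948, -0.318, -0.002], [-0.318, -0.948, -0.001], [-0.001, 0.002, -1.0]]
wrist_force: [-3.6, -3.9, 3.9]
gripper_width: 0.003
```

```bash
python3 look.py; python3 line.py 0.0575
```

```text
t 11.95 r mm 27.83957716999881 phi 251.77523577085861 yaw+270 251.46559161986372 z 0.065915239079234 f [-3.6 -3.9  3.9] radial 4.79512234187175
line angle world deg [56 57 55 54 58 53 59 52 60 51 61 50] [169. 165. 165. 153. 152. 137. 133. 118. 112.  97.  89.  77.] median 25.10989010989011
```

Emit:
send_rows(commands=[[[0,0.45,-0.09,0,-10],[0,0.89,-0.21,0,-20],[0,1.3,-0.4,0,-30],[0,1.67,-0.66,0,-40],[0,1.99,-0.98,0,-50],[0,2.25,-1.35,0,-60],[0,2.44,-1.76,0,-70],[0,2.56,-2.2,0,-80],[0,2.6,-2.65,0,-90],[0,2.56,-3.1,0,-100],[0,2.44,-3.54,0,-110],[0,2.25,-3.95,0,-120]]])

```text
clock: 13.5
ee_pos: [0.557, 0.0836, 0.0666]
orientation: [[-0.198, 0.98, 0.006], [0.98, 0.198, 0.0], [-0.001, 0.006, -1.0]]
wrist_force: [7.8, 2.9, 1.5]
gripper_width: 0.001
```

```bash
python3 look.py; python3 line.py 0.0578
```

```text
t 13.5 r mm 28.68838328026097 phi 9.2372063310056 yaw+270 11.411659583436006 z 0.06664574692284556 f [7.8 2.9 1.5] radial 8.196161548669906
line angle world deg [169 168 170 167 171 166 172 165 173 164 174 163] [134. 131. 131. 123. 122. 111. 108.  96.  93.  80.  76.  64.] median 20.725274725274723
```

Emit:
send_rows(commands=[[[0,0.45,-0.04,0,-10],[0,0.89,-0.16,0,-20],[0,1.3,-0.35,0,-30],[0,1.67,-0.61,0,-40],[0,2.35,0.2,0,-40],[0,1.83,0.56,0,-30],[0,1.25,0.83,0,-20],[0,0.63,0.99,0,-10],[0,0,1.05,0,0],[0,-0.63,0.99,0,10],[0,-1.25,0.83,0,20]]])

```text
clock: 14.92
ee_pos: [0.5652, 0.0726, 0.0654]
orientation: [[0.162, 0.987, -0.001], [0.987, -0.162, -0.0], [-0.0, -0.001, -1.0]]
wrist_force: [0.6, -0.1, 0.5]
gripper_width: 0.005
```

```bash
python3 look.py; python3 line.py 0.0583
```

```text
t 14.925 r mm 37.08425422234382 phi 349.9877533861815 yaw+270 350.6698083360647 z 0.0654382058716036 f [ 0.6 -0.1  0.5] radial 0.5887219776563339
line angle world deg [212 213 211 214 210 215 209 216 208 217 207 218] [149. 147. 143. 140. 132. 127. 117. 111.  99.  94.  81.  76.] median 22.956043956043953
```

Emit:
send_rows(commands=[[[0,-0.63,-0.06,0,10],[0,-1.25,-0.22,0,20],[0,-1.83,-0.49,0,30],[0,-2.35,-0.85,0,40],[0,-2.8,-1.3,0,50],[0,-3.16,-1.82,0,60],[0,-3.43,-2.4,0,70],[0,-3.59,-3.02,0,80],[0,-3.65,-3.65,0,90],[0,-3.59,-4.28,0,100],[0,-3.43,-4.9,0,110],[0,-3.16,-5.47,0,120]]])

```text
clock: 16.48
ee_pos: [0.506, 0.0504, 0.0656]
orientation: [[0.775, -0.632, -0.0], [-0.632, -0.775, -0.0], [-0.0, 0.0, -1.0]]
wrist_force: [1.0, -0.3, 0.6]
gripper_width: 0.008
```

Emit:
send_rows(commands=[[[0,-0.63,-0.06,0,10],[0,-1.25,-0.22,0,20],[0,-1.83,-0.49,0,30],[0,-2.35,-0.85,0,40],[0,-2.8,-1.3,0,50],[0,-3.16,-1.82,0,60],[0,-3.43,-2.4,0,70],[0,-3.59,-3.02,0,80],[0,-2.95,-3.13,0,80],[0,-2.56,-3.2,0,80],[0,-2.44,-2.76,0,70],[0,-2.25,-2.35,0,60]]])

```text
clock: 17.98
ee_pos: [0.5001, 0.0835, 0.0654]
orientation: [[-0.144, -0.989, -0.008], [-0.99, 0.144, 0.002], [-0.0, 0.009, -1.0]]
wrist_force: [-13.5, 4.3, 10.6]
gripper_width: 0.007
```

```bash
python3 look.py; python3 line.py 0.0583
```

```text
t 17.975 r mm 28.991560173915794 phi 170.9870327058457 yaw+270 171.7000864413377 z 0.0654485584164471 f [-13.5   4.3  10.6] radial 13.97580421429418
line angle world deg [234 235 233 236 232 237 231 238 230 239 229 240] [167. 166. 162. 160. 153. 149. 140. 133. 124. 113. 108.  93.] median 31.3076923076923
```

Emit:
send_rows(commands=[[[0,0.47,0.06,-0.1,-10],[0,0.92,-0.06,-0.1,-20],[0,1.35,-0.26,-0.1,-30],[0,1.74,-0.53,-0.1,-40],[0,2.07,-0.86,-0.1,-50],[0,2.34,-1.25,-0.1,-60],[0,2.49,-1.69,-0.1,-70],[0,2.61,-2.14,-0.1,-80],[0,2.65,-2.6,-0.1,-90],[0,2.61,-3.06,-0.1,-100],[0,2.49,-3.51,-0.1,-110],[0,2.29,-3.93,-0.1,-120]]])

```text
clock: 19.52
ee_pos: [0.5389, 0.0532, 0.0667]
orientation: [[0.929, 0.369, -0.0], [0.369, -0.929, -0.001], [-0.001, 0.001, -1.0]]
wrist_force: [-0.0, -2.1, -0.8]
gripper_width: 0.005
```

```bash
python3 look.py; python3 line.py 0.0592
```

```text
t 19.525 r mm 27.74900274558613 phi 291.6688017790438 yaw+270 291.6507476288525 z 0.06665490255375806 f [-0.  -2.1 -0.8] radial 1.9101729144765227
line angle world deg [347 348 346 349 345 350 344 351 343 352 342 353] [171. 168. 165. 158. 153. 143. 136. 123. 116. 102.  94.  81.] median 25.164835164835164
```

Emit:
send_rows(commands=[[[0,0.43,-0.19,0,-10],[0,0.86,-0.3,0,-20],[0,1.25,-0.48,0,-30],[0,1.61,-0.73,0,-40],[0,1.92,-1.04,0,-50],[0,2.17,-1.4,0,-60],[0,2.35,-1.79,0,-70],[0,2.51,-2.21,0,-80],[0,2.55,-2.65,0,-90],[0,2.51,-3.09,0,-100],[0,2.4,-3.52,0,-110],[0,2.21,-3.93,0,-120]]])

```text
clock: 21.08
ee_pos: [0.5479, 0.1006, 0.0678]
orientation: [[-0.781, 0.624, 0.008], [0.624, 0.781, 0.004], [-0.004, 0.008, -1.0]]
wrist_force: [9.0, 16.1, 1.1]
gripper_width: 0.006
```

```bash
python3 look.py; python3 line.py 0.0598
```

```text
t 21.075 r mm 28.939094504228162 phi 48.38766340764959 yaw+270 51.36475863022872 z 0.06779341462956014 f [ 9.  16.1  1.1] radial 17.99916459313376
line angle world deg [ 94  95  93  96  92  97  91  98  90  99  89 100] [138. 137. 134. 129. 124. 117. 111. 100.  96.  83.  79.  66.] median 35.53296703296702
```

Emit:
send_rows(commands=[[[0,0,1.1,0,0],[0,-0.63,1.04,0,10],[0,-1.25,0.88,0,20],[0,-1.83,0.61,0,30],[0,-2.35,0.25,0,40],[0,-2.8,-0.2,0,50],[0,-3.16,-0.72,0,60],[0,-3.43,-1.3,0,70],[0,-3.59,-1.92,0,80],[0,-3.65,-2.55,0,90],[0,-3.59,-3.18,0,100],[0,-3.43,-3.8,0,110]]])

```text
clock: 22.62
ee_pos: [0.5478, 0.0471, 0.0665]
orientation: [[0.86, 0.511, -0.001], [0.511, -0.86, -0.0], [-0.001, -0.0, -1.0]]
wrist_force: [-0.2, 0.0, 0.7]
gripper_width: 0.005
```

Emit:
send_rows(commands=[[[0,-0.63,-0.06,0,10],[0,-1.25,-0.22,0,20],[0,-1.83,-0.49,0,30],[0,-2.35,-0.85,0,40],[0,-2.8,-1.3,0,50],[0,-3.16,-1.82,0,60],[0,-3.43,-2.4,0,70],[0,-3.59,-3.02,0,80],[0,-3.65,-3.65,0,90],[0,-3.59,-4.28,0,100],[0,-3.43,-4.9,0,110],[0,-3.16,-5.47,0,120]]])

```text
clock: 24.12
ee_pos: [0.4926, 0.0781, 0.0666]
orientation: [[0.013, -1.0, -0.001], [-1.0, -0.013, -0.0], [0.0, 0.001, -1.0]]
wrist_force: [0.8, -0.1, 0.5]
gripper_width: 0.005
```

```bash
python3 look.py; python3 line.py 0.0598
```

```text
t 24.125 r mm 36.10855504922675 phi 181.39866879436826 yaw+270 180.71855337218923 z 0.0666340735839291 f [ 0.8 -0.1  0.5] radial -0.7732866933299254
line angle world deg [ 98  97  99  96 100  95 101  94 102  93 103  92] [243. 240. 238. 230. 223. 211. 200. 187. 172. 159. 143. 129.] median 34.06043956043956
```

Emit:
send_rows(commands=[[[0,-0.63,-0.06,0,10],[0,-1.25,-0.22,0,20],[0,-1.03,-0.83,0,20],[0,-0.91,-1.16,0,20],[0,-0.46,-1.04,0,10],[0,0,-1.0,0,0],[0,0.46,-1.04,0,-10],[0,0.91,-1.16,0,-20],[0,1.12,-1.25,0,-25],[0,1.54,-0.34,0,-25],[0,1.54,-0.34,0,-25]]])

```text
clock: 25.55
ee_pos: [0.496, 0.0624, 0.0667]
orientation: [[0.439, -0.898, 0.0], [-0.898, -0.439, -0.0], [0.0, -0.0, -1.0]]
wrist_force: [-1.0, -0.5, -0.7]
gripper_width: 0.005
```

```bash
python3 look.py w4; python3 line.py 0.06; python3 - <<'E'
from h import *
im,d=read_camera("wrist");cm=camera_model("wrist")
for n,z in (("collar_top",.060),("stud_tip",.078),("push_tab",.044),("filter_centre",.034),("neck_foot",.036)):
    for r in mark_of(n,"wrist")[:1]:
        print(n,r["score"],np.round(r["at"],1),np.round(world("wrist",r["at"],z,cm=cm),4))
im,d=read_camera("top")
for n,z in (("push_tab",.044),("filter_centre",.034)):
    for r in mark_of(n,"top")[:1]:print(n,r["score"],np.round(world("top",r["at"],z),4))
E
```

```text
t 25.55 r mm 36.63844389815328 phi 206.87831298614992 yaw+270 206.0598202014861 z 0.06673455769578929 f [-1.  -0.5 -0.7] radial 1.1641081168631662
line angle world deg [144 145 143 146 142 147 141 148 140 149 139 150] [217. 213. 210. 202. 195. 185. 173. 163. 148. 139. 122. 115.] median 37.79670329670329
collar_top 0.88 [273.2 218. ] [0.5284 0.0787 0.06  ]
stud_tip 0.71 [273.9 230.2] [0.5299 0.0788 0.078 ]
filter_centre 0.77 [322.3 106.5] [0.5807 0.0785 0.034 ]
neck_foot 0.86 [275.9 200.3] [0.5299 0.0782 0.036 ]
filter_centre 0.44 [0.5801 0.0803 0.034 ]
```

View pics/w4.png

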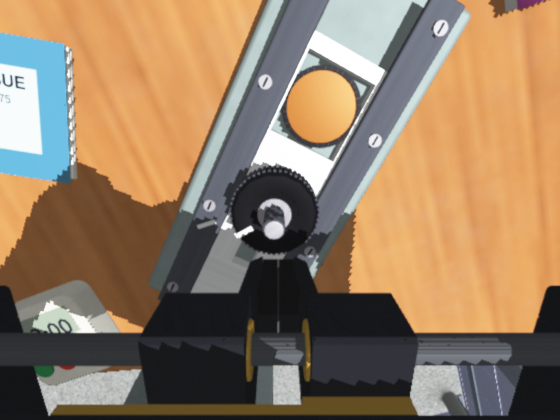

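Emit:
send_rows(commands=[[[0,0,0,-3,0],[0,-1.1,1.3,-3,10],[0,-2.2,2.6,-3,20],[0,-3.3,3.9,-3,26],[0,-4.4,5.2,-3,26],[0,-4.4,5.2,-1.5,26],[0,-4.4,5.2,0.2,26],[0,-4.4,5.2,0.5,26],[0,-4.4,5.2,0.5,26]]])

```text
clock: 27.22
ee_pos: [0.4302, 0.0797, 0.062]
orientation: [[0.0, -1.0, 0.0], [-1.0, -0.0, 0.0], [-0.0, -0.0, -1.0]]
wrist_force: [0.0, -0.0, -0.5]
gripper_width: 0.007
```

```bash
python3 look.py w5;python3 - <<'E'
from h import *
s=state();print(s["ee_pos"])
im,d=read_camera("wrist");cm=camera_model("wrist")
for n,z in (("collar_top",.060),("push_tab",.044),("filter_centre",.034)):
    for r in mark_of(n,"wrist")[:1]:
        print(n,r["score"],np.round(r["at"],1),np.round(world("wrist",r["at"],z,cm=cm),4))
E
```

```text
t 27.225 r mm 98.4585633566312 phi 179.60036683897638 yaw+270 180.01479110371204 z 0.06195061725374575 f [ 0.  -0.  -0.5] radial -0.013495546193479164
[0.43037248 0.07966658 0.06214992]
collar_top 0.63 [275.2  62.7] [0.5292 0.0793 0.06  ]
push_tab 0.84 [272.8 238. ] [0.4522 0.0807 0.044 ]
```

View pics/w5.png

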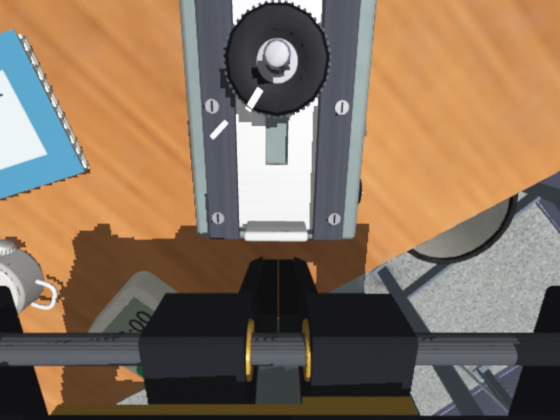

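Emit:
send_rows(commands=[[[0,0,-0.6,0,0],[0,0,-1.0,0,0],[0,0,-1.3,0,0],[0,0,-1.5,0,0],[0,0,-1.7,0,0],[0,0,-1.9,0,0],[0,0,-2.2,0,0],[0,0,-2.5,0,0],[0,0,-2.8,0,0],[0,0,-3.1,0,0]]])

```text
clock: 28.72
ee_pos: [0.4613, 0.0797, 0.0617]
orientation: [[0.0, -1.0, -0.0], [-1.0, -0.0, 0.0], [-0.0, 0.0, -1.0]]
wrist_force: [-0.8, -1.4, 1.0]
gripper_width: 0.005
```

Emit:
send_rows(commands=[[[0,0,-0.3,0,0],[0,0,-0.6,0,0],[0,0,-0.9,0,0],[0,0,-1.2,0,0],[0,0,-1.5,0,0],[0,0,-1.65,0,0],[0,0,-1.75,0,0],[0,0,-1.75,0,0]]])

```text
clock: 29.72
ee_pos: [0.4787, 0.0797, 0.0618]
orientation: [[0.0, -1.0, 0.0], [-1.0, -0.0, 0.0], [-0.0, -0.0, -1.0]]
wrist_force: [0.2, 0.1, -0.1]
gripper_width: 0.006
```

```bash
python3 look.py; python3 line.py .06; python3 - <<'E'
from h import *
s=state();print(s["ee_pos"])
im,d=read_camera("wrist");cm=camera_model("wrist")
for n,z in (("collar_top",.060),("push_tab",.044),("filter_centre",.034)):
    for r in mark_of(n,"wrist")[:1]:
        print(n,r["score"],np.round(r["at"],1),np.round(world("wrist",r["at"],z,cm=cm),4))
E
```

```text
t 29.725 r mm 49.99775376504371 phi 179.17976482105604 yaw+270 180.01706125272108 z 0.06177066532900093 f [ 0.2  0.1 -0.1] radial -0.23959197871409177
line angle world deg [145 144 146 143 147 142 148 141 149 140 150 139] [241. 238. 236. 227. 224. 208. 206. 186. 183. 162. 158. 137.] median 33.7032967032967
[0.47867847 0.07971013 0.0617807 ]
collar_top 0.61 [276.  189.8] [0.5293 0.0791 0.06  ]
push_tab 0.76 [273.9 259.8] [0.4889 0.0803 0.044 ]
filter_centre 0.35 [276.2 176.6] [0.5292 0.0791 0.034 ]
```

Free so far; advance in small steps to the stop.

Emit:
send_rows(commands=[[[0,0,-0.1,0,0],[0,0,-0.2,0,0],[0,0,-0.3,0,0],[0,0,-0.35,0,0],[0,0,-0.35,0,0]]])

```text
clock: 30.6
ee_pos: [0.4811, 0.0797, 0.0617]
orientation: [[0.0, -1.0, -0.003], [-1.0, -0.0, -0.0], [0.0, 0.003, -1.0]]
wrist_force: [-7.0, -0.8, 5.0]
gripper_width: 0.006
```

Emit:
send_rows(commands=[[[0,0,-0.1,0,0],[0,0,-0.2,0,0],[0,0,-0.2,0,0]]])

```text
clock: 30.98
ee_pos: [0.4814, 0.0798, 0.0616]
orientation: [[0.001, -1.0, -0.007], [-1.0, -0.001, -0.0], [0.0, 0.007, -1.0]]
wrist_force: [-13.6, -1.4, 11.5]
gripper_width: 0.007
```

Emit:
send_rows(commands=[[[0,0,0.4,0,0],[0,0,1.5,0,0],[0,0,3,0,0],[0,0,5,0,0],[0,0,6,-3,0],[0,0,6,-8,0],[0,0,6,-13,0],[0,0,6,-15,0],[0,0,6,-15,0]]])

```text
clock: 32.1
ee_pos: [0.4243, 0.0797, 0.2126]
orientation: [[0.0, -1.0, 0.003], [-1.0, -0.0, -0.0], [0.0, -0.003, -1.0]]
wrist_force: [-0.1, 0.0, -0.5]
gripper_width: 0.002
```

```bash
python3 look.py w6; python3 line.py .06; python3 - <<'E'
from h import *
s=state();print(s["ee_pos"])
for c in("wrist","top"):
  im,d=read_camera(c);cm=camera_model(c)
  for n,z in (("collar_top",.060),("push_tab",.044),("filter_centre",.034)):
    for r in mark_of(n,c)[:1]:
        print(n,r["score"],np.round(r["at"],1),np.round(world(c,r["at"],z,cm=cm),4))
for n in "stain_violet stain_iodine immersion_oil dust_cap lens_tissue tally_counter timer coverslips".split():
        for r in mark_of(n,"top")[:1]: print(n,round(r["score"],2),np.round(r["at"]),np.round(world("top",r["at"],0),3))
E
```

```text
t 32.1 r mm 104.38968738778124 phi 179.62246424491155 yaw+270 180.0196719837803 z 0.2126317804423862 f [-0.1  0.  -0.5] radial 0.07790026674532251
line angle world deg [144 145 143 146 142 141 147 140 148 139 149 138] [236. 234. 233. 225. 225. 211. 210. 193. 191. 172. 169. 149.] median 53.07692307692307
[0.4235875  0.07971573 0.21080619]
collar_top 0.76 [277.9  76.7] [0.5282 0.0784 0.06  ]
push_tab 0.75 [277.1 123.6] [0.4911 0.0791 0.044 ]
collar_top 0.67 [173.1 261.8] [0.4133 0.2411 0.06  ]
filter_centre 0.83 [251.6 168.8] [0.6219 0.0841 0.034 ]
stain_violet 0.52 [358. 180.] [ 0.611 -0.158  0.   ]
stain_iodine 0.62 [380. 189.] [ 0.592 -0.209  0.   ]
immersion_oil 0.63 [188. 179.] [0.6   0.228 0.   ]
dust_cap 0.64 [167. 197.] [0.557 0.274 0.   ]
lens_tissue 0.64 [178. 226.] [0.493 0.247 0.   ]
tally_counter 0.61 [173. 262.] [0.414 0.253 0.   ]
timer 0.52 [212. 284.] [0.367 0.164 0.   ]
coverslips 0.68 [190. 181.] [0.597 0.225 0.   ]
```

View pics/w6.png

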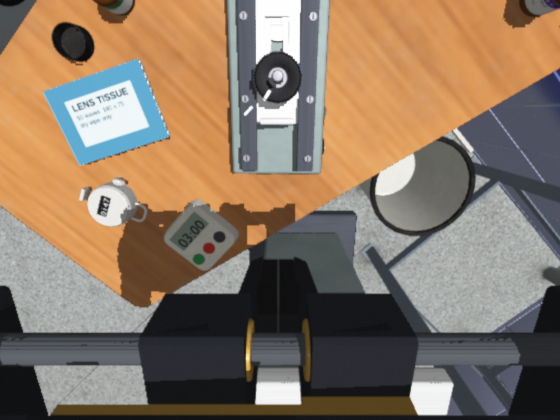

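```bash
python3 -c "
from plant import *
print(sign_off(), state()['clock'])"
```

```text
the job is handed in; nothing more can be done
the job is handed in; nothing more can be done
```

The collar is loosened by two turns, the slide is at its stop, and the job is handed in at about 32 s. The judge gave no verdict.

- **Collar:** I rolled it loose with the closed fingertips, pressing inwards with about 2 to 18 N. Most readings were 5 to 14 N, so it was at times outside the suggested 5 to 10 N. I measured the white line after nearly every stroke. It ended at 144° in the world frame, in line with the white dash again, and pushing the slide did not change it. Its starting angle was judged by eye from a picture, not measured.
- **Slide:** I pushed it by its tab until the force rose to about 14 N at the stop, then backed the arm away. The last pictures put its travel at 38.6 mm by the tab (wrist camera) and about 41 mm by the filter (top camera). The stop is at 39 mm and at least 35 mm was needed.
- **Surroundings:** The things round about look unmoved in the last wrist picture. The top-camera network agreed to within 1 cm for six of the eight. It put the violet stain and the coverslips somewhere else entirely. I take those as misdetections, because the arm never went near them, but I did not check them separately.
- **Failed reading:** The last top-camera reading of the collar's position was also wrong (it landed on the tally counter), so I relied on the wrist camera.

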